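# Cradle a gangsa key and set its hold-down nut

## Robot

A 7-joint arm with a two-finger parallel gripper is mounted at the origin on the work surface. World frame = base frame: x ahead of the robot, y to its left, z up, the work surface at z = 0. Lengths are in m, angles in rad, forces in N, time in s.
With the tool pointing down it reaches from about 0.4 to 0.85 m from the base axis. Payload 4.5 kg.
Tool frame: the origin (TCP) lies midway between the tips of the shut fingers; the grasp point (between the pads) lies 19 mm behind it (grip_point_offset is the distance from the TCP to the grasp point, in m); z points along the fingers, y is the line along which they close (so a half turn about z gives the same grasp; the last joint's range is limited). The gripper opens to 85 mm and grips with 20 to 120 N. Pads are 22 mm wide; open, the fingers measure 114 mm over their backs; the gripper's body (76 mm by 85 mm) begins 54 mm behind the grasp point. The pads swing forward as they close: fully open they stand 13 mm farther back than shut.
Start: joints at [-1.232, 0.689, -0.195, 1.565, 0.157, 0.902, -0.215], TCP at [0.188, 0.596, 0.196] pointing down, gripper open.
Joint ranges: [-3.01, 3.01], [-0.46, 2.08], [-1.47, 1.51], [0.13, 2.56], [-1, 4.14], [0.04, 2.09], [-2.66, 2.66]. Speed limits (rad/s): [2.57, 2.57, 3.14, 3.14, 3.14, 3.14, 3.14].

## Interface

Orientations are given as a 3x3 rotation matrix whose columns are the frame's x, y, z axes.
In Python, from workcell import * gives the robot as it stands.
- The arm moves only by the tool carry_out, never from a script. Its arguments are lists of equal length, an entry for each row: "travel": the shift along the world's x, y, z in mm, a list of three; "yaw": the turn about the world's z in degrees; "grip": the closure, from 0 (fully open) to 1 (shut). In form: {"travel": [[tx, ty, tz], ...], "yaw": [yaw, ...], "grip": [grip, ...]}. A call has 1 to 12 rows; each row shifts and turns the commanded pose from where the row before left it; what a row does not reach is not made up. A row lasts 1/8 s, in which the tool goes at most 62.5 mm and 10.7 degrees, less where a joint would pass 70% of its speed; a pose out of reach is approached as far as the arm can. A call with a gripper value outside its range is refused whole. The fingers move at their own pace and stop on an object; "squeeze" is the grip in N (left out, the last holds). Time passes only in rows, so rows that do not move let the fingers close. It gives the time, the measured TCP pose, the force, the opening and the grip force at its end, in the units of the state.
- read_state(): the state, without advancing time (a new reading comes with each control period).
- get_image(name): name is "scene" or "top" or "wrist"; returns a dict with "image" (400x640x3 uint8, red, green, blue), "intrinsics" (3x3 intrinsics, pixels), "cam_to_world" (4x4, takes a point from camera to world coordinates); the wrist camera has in their place "T_tool_cam" (4x4, takes a point from camera to tool coordinates, whose origin is the TCP and whose axes are the flange's). Camera axes: x right, y down, z forward; pixel columns grow to the right and rows downward; lengths in m; the calibration is good to about 2 mm. A picture is of the moment at which its call begins: read the wrist's pose just before it. There is no depth.
- close_job(): hands the job in; it is judged then, once.
Trained networks look in the newest picture that a camera, given by its name, has taken for a name from the list of things; names that differ only in an ending like _2 or _b are one class to them, and where a whole thing is asked for, a point or a joint stands for the part that bears it (a point fixed in the world has none). Each returns a list of dicts, best first, with "conf" (0 to 1); they miss things now and then, are a little off and sometimes report something else, mostly with a low value. They report only what shows in the picture. A call takes as long as a camera call. They do not tell look-alikes from the thing itself.
- search_frame(camera, label): "position" ([x, y, z] in m, in world coordinates, good to about 4 mm: the middle of the surface that is visible of it).
The state is a dict: "time_s": time; "joint_pos": joint angles; "dq": joint speeds; "effort": joint torques, N m; "tcp_pos": TCP position; "ee_rot": TCP orientation; "force": force on the tool from outside, world axes, zero at the start; "ft_torque": the same for the moment, N m; "finger_gap": finger opening in m; "finger_force": force on a finger pad.
Only numpy, scipy, OpenCV 4.12 (cv2) and the standard library are available. Lean on these libraries where they do the work, as an engineer would, in place of code of your own. Each camera call takes 0.05 s, during which the arm holds its last target. There are 200 camera calls.

## Task

Lay the bronze key with the red band flat on the two padded rests of the tuning cradle, lengthwise and central, its banded end slid in under the flange of the brass knurled nut almost to the stud, and let go of it. Then screw the nut down (clockwise) until it bottoms out, back it off a quarter turn so that the key can ring, and finish still gripping the nut there to keep it from creeping while the tuner strikes. Leave the plain key, hammer, tuning fork and mallet where they lie.

Things in the scene. Friction and masses are not known exactly. Their poses are not given: they have to be found in the camera images.
- banded_key_mid (a point): Centre (half-way up) of the loose bronze key with a red band: bar 150 x 40 x 10 mm, about 0.5 kg, flat below; sides upright for the lower 7 mm, top 30 mm wide. x runs along it to the banded end, y across, z up. Starts flat and centred on a fixed rest block 100 x 22 x 20 mm high, long sides overhanging it by 9 mm; underside 20 mm above the bench.
- band_end (a point): Middle of the banded end face of that key, half-way up, 75 mm along x from its centre. The red band is 24 mm wide and begins 14 mm from this end.
- plain_key_mid (a point): Centre of the other loose key, of the same size but without a band, on a like rest block. Leave it alone.
- cradle: Fixed pale wooden tuning cradle; origin on the bench below the middle of the key's place. x runs lengthwise to the stud and nut, z up. Board x -80 to +125 mm, 80 mm wide, 12 mm thick. Two felt-topped cross rests at x = -42 and +34 mm, 14 mm long, 60 mm wide, tops 36 mm above the bench.
- key_place (a point): Where the centre of the laid key belongs, half-way up: above the cradle's origin, 41 mm above the bench; same axes, banded end towards +x. The nut's flange then overlaps the key's end by some 15 mm, so the key cannot be lowered in there: it goes in level, moving along +x, under the raised flange.
- stud (a point): Axis of the cradle's upright steel stud at its shoulder, 90 mm along the cradle's x and 48 mm above the bench. Below it a 16 mm diameter sleeve, which stops the key's end at x = 82 mm; the laid key's end is 7 mm short of that.
- nut_grip (a point): Point on the nut's axis 26 mm above the flange's underside, the height to grip. Brass nut in one piece on the stud: flange 60 mm in diameter, 4 mm thick, and above it a round knurled grip 38 mm in diameter, 34 mm high; white index line on top and side. It rises and sinks as it turns; its x axis points to the index line.
- nut (a joint): Turn of the nut in rad: 0 = bottomed out (hard stop, flange underside 48 mm above the bench), growing counter-clockwise from above (unscrewing), most 3.6. Right-hand quick thread: rises 18 mm per turn (2.86 mm per rad). Starts 2.2 to 3.0 rad up. Turning takes about 0.1 N m; it stays where it is left.
- hammer_mid (a point): Steel cross-peen hammer lying flat, 260 mm long, along x with the head at +x (head 26 x 95 x 28 mm, 75 mm along x from this point). Leave it alone.
- fork_mid (a point): Brass tuning fork lying flat, 190 x 26 x 8 mm, along x. Leave it alone.
- mallet_mid (a point): Red-lacquered wooden mallet lying flat, 240 mm long, along x with the head at +x (head 44 x 90 x 44 mm, 75 mm along x from this point). Leave it alone.
Not all that is in view belongs to the job. Leave any pink or white look-alike of the part that bears banded_key_mid alone.

How it is judged:
On the way, in this order (a step that is already met when the one before it is completed fails the run):
1. the banded key lies on both rests, banded end under the flange, released (x of band_end in the frame of cradle above 0.067 m and y of band_end in the frame of cradle between -0.01 and 0.01 m and y of banded_key_mid in the frame of cradle between -0.01 and 0.01 m and z of banded_key_mid in the frame of cradle between 0.038 and 0.043 m and angle between banded_key_mid's own z axis and vertical below 0.06 rad and contact force between banded_key and the fingers below 0.1 N), for 0.2 s.
2. the nut is screwed down until it bottoms out (value of joint nut below 0.1 rad), for 0.1 s.
At the end, for the whole second after the job is handed in: The fingers still grip the nut (over 3 N), which is at rest a quarter turn (70 to 110 degrees) above its bottom; the banded key lies level on both rests, banded end under the flange within 15 mm of the stud's sleeve, within 10 mm of the cradle's middle line, at rest and untouched by the robot (all of step 1 and value of joint nut between 1.22 and 1.92 rad and velocity of joint nut between -0.1 and 0.1 rad/s and contact force between the fingers and nut above 3 N and contact force between banded_key and the arm below 0.1 N and linear speed of banded_key below 0.02 m/s); the arm keeps its last pose, push and grip.
It fails at once if the plain key is disturbed (distance of plain_key_mid from where it was at the start of the episode above 0.02 m).
It fails at once if the hammer is disturbed (distance of hammer_mid from where it was at the start of the episode above 0.02 m).
It fails at once if the tuning fork is disturbed (distance of fork_mid from where it was at the start of the episode above 0.02 m).
It fails at once if the mallet is disturbed (distance of mallet_mid from where it was at the start of the episode above 0.02 m).
It also fails if it takes over 59 s, if anything falls off the work surface, if the arm or the gripper's body presses on something with over 40 N, if the wrist force passes 120 N, or if a joint passes its speed limit or range.

## Working session

There is one attempt and no reset: what is moved stays moved. The work goes in short steps, Python scripts to look and compute and a tool call to move; the robot and the scene stay as the last step left them, time stands still between calls to the robot, and variables do not carry over. Pictures are saved under pics/ and viewed, at most 10 in all, crops included, and the job is handed in when it is done.

Besides the shell and the picture viewer there is one more tool, called after "Emit:" as name([rows], argument=value, ...), one row to a line, values as JSON. carry_out: Moves the arm, as the interface text tells. Its arguments: {"type":"object","properties":{"travel":{"type":"array","items":{"type":"array","items":{"type":"number"}}},"yaw":{"type":"array","items":{"type":"number"}},"grip":{"type":"array","items":{"type":"number"}},"squeeze":{"type":"number"}},"required":["travel","yaw","grip"]}

```bash
mkdir -p pics
cat > h.py <<'E'
from workcell import *
import numpy as np, cv2
def cam(n):
    s=read_state(); r=get_image(n)
    if 'cam_to_world' in r: T=np.array(r['cam_to_world'])
    else:
        W=np.eye(4); W[:3,:3]=s['ee_rot']; W[:3,3]=s['tcp_pos']; T=W@np.array(r['T_tool_cam'])
    return r['image'],np.array(r['intrinsics']),T
def px(K,T,u,v,z):
    d=T[:3,:3]@np.linalg.inv(K)@[u,v,1]; return T[:3,3]+d*(z-T[2,3])/d[2]
def proj(K,T,p):
    q=np.linalg.inv(T)@np.append(p,1); q=K@q[:3]; return q[:2]/q[2]
def save(n,im,f): cv2.imwrite('pics/'+n,cv2.resize(im[:,:,::-1],None,fx=f,fy=f,interpolation=cv2.INTER_CUBIC))
E
python3 - <<'E'
from h import *
s=read_state(); print(s['time_s'],s['tcp_pos'],s['ee_rot'],s['finger_gap'],s['force'])
for c in ['top','scene']:
    im,K,T=cam(c); save(c+'0.png',im,1.25); np.savez(c+'.npz',im=im,K=K,T=T)
    for l in ['banded_key_mid','plain_key_mid','cradle','nut_grip','nut','stud','band_end','hammer_mid','fork_mid','mallet_mid']:
        for d in search_frame(c,l)[:4]:
            print(c,l,np.round(d['position'],3),round(d['conf'],2),np.round(proj(K,T,d['position'])))
E
```

```text
0.0 [0.18742113 0.59546144 0.19496093] [[-9.53936922e-01  3.00006959e-01 -4.16501589e-04]
 [ 3.00007204e-01  9.53935112e-01 -1.86505895e-03]
 [-1.62215175e-04 -1.90410207e-03 -9.99998174e-01]] 0.08534937930077609 [-0.16023128 -0.28443742  0.57898697]
top banded_key_mid [0.61  0.194 0.029] 0.93 [276. 186.]
top banded_key_mid [0.398 0.028 0.007] 0.57 [334. 265.]
top banded_key_mid [0.786 0.301 0.009] 0.55 [242. 124.]
top plain_key_mid [0.467 0.211 0.031] 0.62 [268. 238.]
top nut_grip [ 0.562 -0.216  0.068] 0.84 [428. 206.]
top nut [ 0.56  -0.217  0.063] 0.69 [428. 207.]
top nut [0.609 0.195 0.03 ] 0.65 [276. 186.]
top nut [ 0.569 -0.151  0.01 ] 0.4 [400. 205.]
top stud [ 0.57  -0.152  0.012] 0.9 [400. 204.]
top stud [0.614 0.194 0.033] 0.31 [276. 184.]
top stud [0.61  0.467 0.025] 0.28 [178. 183.]
top band_end [0.789 0.298 0.01 ] 0.88 [243. 123.]
top band_end [0.398 0.024 0.011] 0.55 [336. 264.]
top hammer_mid [0.611 0.466 0.023] 0.73 [178. 183.]
top mallet_mid [ 0.744 -0.114  0.042] 0.9 [389. 140.]
scene banded_key_mid [0.617 0.191 0.031] 0.93 [365. 201.]
scene banded_key_mid [0.791 0.293 0.008] 0.86 [426. 220.]
scene banded_key_mid [0.409 0.023 0.008] 0.69 [287. 197.]
scene plain_key_mid [0.471 0.208 0.033] 0.8 [341. 180.]
scene plain_key_mid [0.647 0.463 0.022] 0.53 [429. 178.]
scene cradle [ 0.583 -0.178  0.012] 0.76 [265. 248.]
scene nut_grip [ 0.575 -0.23   0.07 ] 0.76 [247. 239.]
scene nut [ 0.576 -0.233  0.07 ] 0.69 [246. 239.]
scene stud [ 0.583 -0.181  0.013] 0.95 [265. 248.]
scene band_end [0.788 0.291 0.008] 0.91 [425. 220.]
scene band_end [0.623 0.189 0.032] 0.9 [366. 202.]
scene band_end [0.41  0.022 0.014] 0.69 [287. 197.]
scene band_end [0.645 0.463 0.016] 0.46 [429. 179.]
scene hammer_mid [0.646 0.461 0.022] 0.67 [429. 178.]
scene fork_mid [ 0.536 -0.405  0.007] 0.51 [189. 275.]
scene mallet_mid [ 0.753 -0.131  0.024] 0.65 [312. 269.]
```

View pics/top0.png

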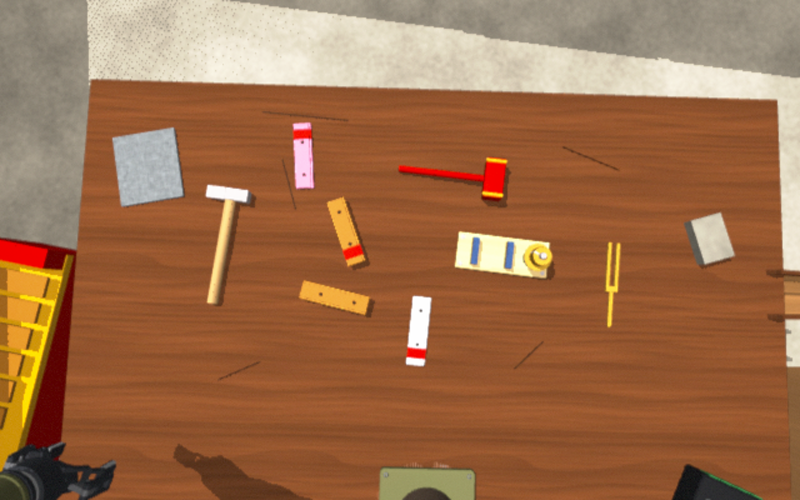

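View pics/scene0.png

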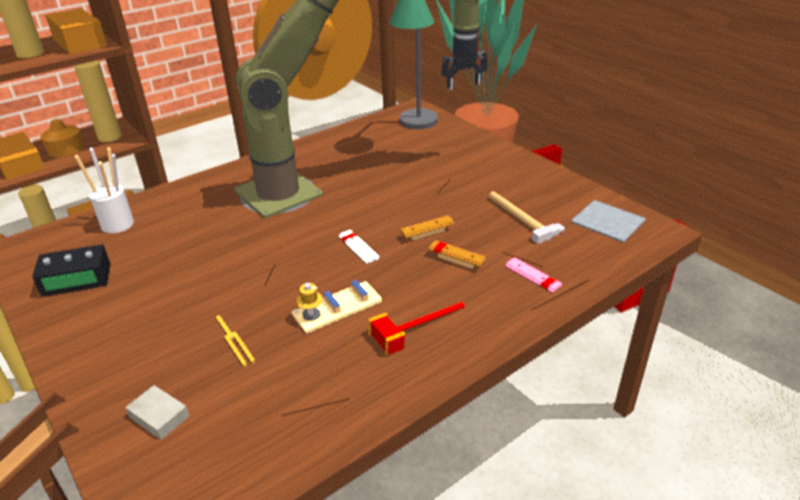

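Four bars could be meant (pixels in the 800-px top view): pink banded (303,155), white banded (418,330), bronze plain (335,298) and bronze with a red band (346,232). Only the last is both bronze and banded, so it is the one. The nut end of the cradle is at (538,257). I'll move above the key and confirm with a crop.

Emit:
carry_out([
  [34, -33, 9],
  [34, -33, 9],
  [34, -33, 9],
  [34, -33, 9],
  [34, -33, 9],
  [34, -33, 9],
  [34, -33, 9],
  [34, -33, 9],
  [34, -33, 9],
  [34, -33, 9],
  [34, -33, 9],
  [34, -33, 9],
], yaw=[-10.5, -10.5, -10.5, -10.5, -10.5, -10.5, -10.5, -10.5, -10.5, -10.5, -10.5, -10.5], grip=[0, 0, 0, 0, 0, 0, 0, 0, 0, 0, 0, 0])

```text
time_s: 2.6
tcp_pos: [0.5964, 0.1994, 0.3042]
ee_rot: [[0.807, 0.591, 0.0], [0.591, -0.807, 0.0], [0.0, -0.0, -1.0]]
force: [0.4, 1.8, -0.1]
finger_gap: 0.0854
finger_force: 0.0
```

Emit:
carry_out([
  [0, 0, 0],
  [0, 0, 0],
  [0, 0, 0],
  [0, 0, 0],
], yaw=[-10, -10, 0, 0], grip=[0, 0, 0, 0])

```text
time_s: 3.1
tcp_pos: [0.5953, 0.2005, 0.3038]
ee_rot: [[0.958, 0.288, -0.0], [0.288, -0.958, 0.0], [-0.0, -0.0, -1.0]]
force: [0.7, -0.3, -0.0]
finger_gap: 0.0856
finger_force: 0.0
```

```bash
cat >> h.py <<'E'
def state():
    s=read_state(); R=np.array(s['ee_rot']); print('t',s['time_s'],'tcp',np.round(s['tcp_pos'],4),'yang',np.degrees(np.arctan2(R[1,1],R[0,1])).round(2),'tilt',np.round(R[:,2],4),'F',np.round(s['force'],1),'gap',round(float(s['finger_gap']),4),'ff',s['finger_force'],'q',np.round(s['joint_pos'],2)); return s
E
python3 - <<'E'
from h import *
state(); im,K,T=cam('wrist'); save('w1.png',im,1.25); np.savez('w1.npz',im=im,K=K,T=T)
print(K,T.round(3)); print(np.round(get_image('wrist')['T_tool_cam'],3))
for l in ['banded_key_mid','plain_key_mid']:
    for d in search_frame('wrist',l)[:3]: print(l,np.round(d['position'],3),d['conf'],proj(K,T,d['position']))
E
```

```text
t 3.1 tcp [0.5953 0.2005 0.3038] yang -73.27 tilt [-2.e-04  1.e-04 -1.e+00] F [ 0.7 -0.3 -0. ] gap 0.0856 ff 0.0 q [-0.67  0.64  0.52  1.43 -0.33  1.17 -1.38]
[[359.30451868   0.         316.53660239]
 [  0.         359.30451868 202.34514936]
 [  0.           0.           1.        ]] [[ 0.288 -0.91  -0.297  0.672]
 [-0.958 -0.274 -0.088  0.223]
 [-0.001  0.31  -0.951  0.481]
 [ 0.     0.     0.     1.   ]]
[[ 0.    -0.951 -0.31   0.08 ]
 [ 1.     0.001 -0.001  0.   ]
 [ 0.001 -0.31   0.951 -0.178]
 [ 0.     0.     0.     1.   ]]
banded_key_mid [0.407 0.029 0.01 ] 0.83 [389.39079961 300.31294976]
banded_key_mid [0.733 0.294 0.012] 0.59 [274.57080807  14.41356489]
banded_key_mid [0.614 0.201 0.028] 0.55 [320.68369811 136.58048974]
plain_key_mid [0.469 0.215 0.03 ] 0.55 [280.18959502 236.92680979]
```

View pics/w1.png

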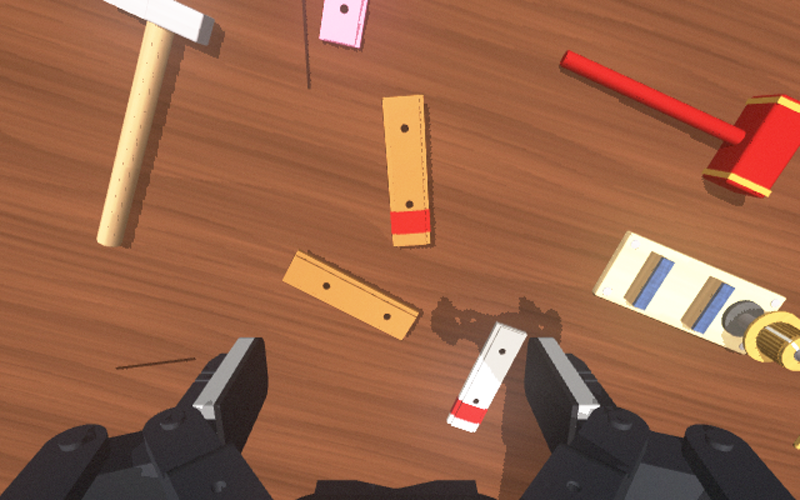

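The wrist view shows the bronze key with its red band at (408,170) and its banded end at the bottom (411,245). The plain key is at (350,295), the white look-alike at (487,380) and the pink one at (343,20).

```bash
cat >> h.py <<'E'
def keyrect(im,K,T,guess,z=0.027,fn=None,half=95):
    hsv=cv2.cvtColor(im,cv2.COLOR_RGB2HSV)
    g=proj(K,T,guess)
    m=((hsv[...,1]>110)&(hsv[...,2]>170)&((hsv[...,0]<28)|(hsv[...,0]>172))).astype(np.uint8)
    m=cv2.morphologyEx(m,cv2.MORPH_CLOSE,np.ones((5,5)))
    n,lab,st,c=cv2.connectedComponentsWithStats(m)
    l=lab[int(g[1]),int(g[0])]
    cs,_=cv2.findContours((lab==l).astype(np.uint8),cv2.RETR_EXTERNAL,cv2.CHAIN_APPROX_NONE)
    c=max(cs,key=len)[:,0,:]
    W=np.array([px(K,T,u,v,z)[:2] for u,v in c])
    r=cv2.minAreaRect((W*1000).astype(np.float32))
    red=m&(lab==l)&((hsv[...,0]<6)|(hsv[...,0]>172))&(hsv[...,1]>200)
    v,u=np.nonzero(red); rc=px(K,T,u.mean(),v.mean(),0.03)
    print('rect mm',r,'red',rc.round(4))
    b=cv2.boxPoints(r); e=[b[1]-b[0],b[2]-b[1]]; e=max(e,key=np.linalg.norm); e/=np.linalg.norm(e)
    ctr=np.array(r[0])
    if e@(rc[:2]*1000-ctr)<0: e=-e
    print('centre',ctr.round(1),'xdir deg',np.degrees(np.arctan2(e[1],e[0])).round(2),'red dist',e@(rc[:2]*1000-ctr))
    if fn:
        o=im.copy(); cv2.drawContours(o,[c[:,None,:]],-1,(0,0,255),1)
        x,y=int(g[0]),int(g[1]); o=o[max(0,y-half):y+half,max(0,x-half):x+half]; save(fn,o,3)
E
python3 - <<'E'
from h import *
d=np.load('w1.npz'); keyrect(d['im'],d['K'],d['T'],[0.612,0.193,0.03],fn='c1.png')
d=np.load('top.npz'); keyrect(d['im'],d['K'],d['T'],[0.612,0.193,0.03])
E
```

```text
rect mm ((608.9231567382812, 95.8463134765625), (667.934326171875, 150.92405700683594), 87.55213165283203) red [0.5679 0.1772 0.03  ]
centre [608.9  95.8] xdir deg 87.55 red dist 79.55435457805207
rect mm ((613.3604125976562, 195.72262573242188), (152.27589416503906, 42.69780349731445), 20.998046875) red [0.5676 0.1771 0.03  ]
centre [613.4 195.7] xdir deg -159.0 red dist 49.42213048652455
```

View pics/c1.png

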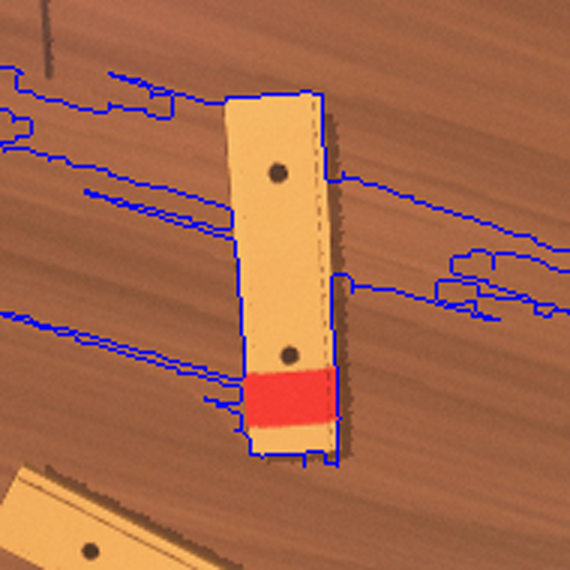

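The crop confirms a bronze bar with one red band near its lower end. The mask leaks into the wood grain, so I'll tighten it. I'll measure the cradle in the same script.

```bash
sed -i 's/hsv\[...,2\]>170)/hsv[...,2]>195)/; s/MORPH_CLOSE,np.ones((5,5))/MORPH_OPEN,np.ones((5,5))/' h.py
python3 - <<'E'
from h import *
d=np.load('w1.npz'); keyrect(d['im'],d['K'],d['T'],[0.612,0.193,0.03])
# blue pads (sides/tops) + cream board in top image
d=np.load('top.npz'); im,K,T=d['im'],d['K'],d['T']
hsv=cv2.cvtColor(im,cv2.COLOR_RGB2HSV); g=proj(K,T,[0.57,-0.15,0.01]).astype(int)
m=((hsv[...,0]>100)&(hsv[...,0]<130)&(hsv[...,1]>80)).astype(np.uint8)
n,lab,st,c=cv2.connectedComponentsWithStats(m)
P=[]
for i in range(1,n):
    if st[i,4]>20 and np.linalg.norm(c[i]-g)<60:
        P.append(px(K,T,*c[i],0.036)); print('pad',st[i],P[-1].round(4))
E
```

```text
rect mm ((612.9840087890625, 195.0272979736328), (149.42970275878906, 40.11405563354492), 21.01921844482422) red [0.5672 0.1781 0.03  ]
centre [613. 195.] xdir deg -158.98 red dist 48.858355920544476
pad [377 190   6  21  90] [ 0.5771 -0.0912  0.036 ]
pad [404 194   7  20  91] [ 0.5711 -0.1669  0.036 ]
```

Emit:
carry_out([
  [13, -7, -40],
  [0, 0, -50],
  [0, 0, -50],
  [0, 0, -50],
  [0, 0, -50],
  [0, 0, -30],
  [0, 0, -15],
  [0, 0, 0],
], yaw=[4.3, 0, 0, 0, 0, 0, 0, 0], grip=[0, 0, 0, 0, 0, 0, 0, 0], squeeze=60)

```text
time_s: 4.3
tcp_pos: [0.6084, 0.1931, 0.0185]
ee_rot: [[0.935, 0.356, -0.001], [0.356, -0.935, -0.0], [-0.001, -0.0, -1.0]]
force: [-0.4, -1.3, -0.3]
finger_gap: 0.0856
finger_force: 0.0
```

Run:
```python
from h import *
state(); im,K,T=cam('wrist'); save('w2.png',im,1.25); keyrect(im,K,T,[0.613,0.195,0.03])
```

```text
t 4.3 tcp [0.6084 0.1931 0.0185] yang -69.15 tilt [-7.e-04 -2.e-04 -1.e+00] F [-0.4 -1.3 -0.3] gap 0.0856 ff 0.0 q [-0.55  0.97  0.32  1.66 -0.48  0.6  -1.16]
rect mm ((605.8228149414062, 212.06448364257812), (152.1309356689453, 78.60295867919922), 20.969919204711914) red [0.5647 0.1806 0.03  ]
centre [605.8 212.1] xdir deg -159.03 red dist 49.66263829634976
```

View pics/w2.png

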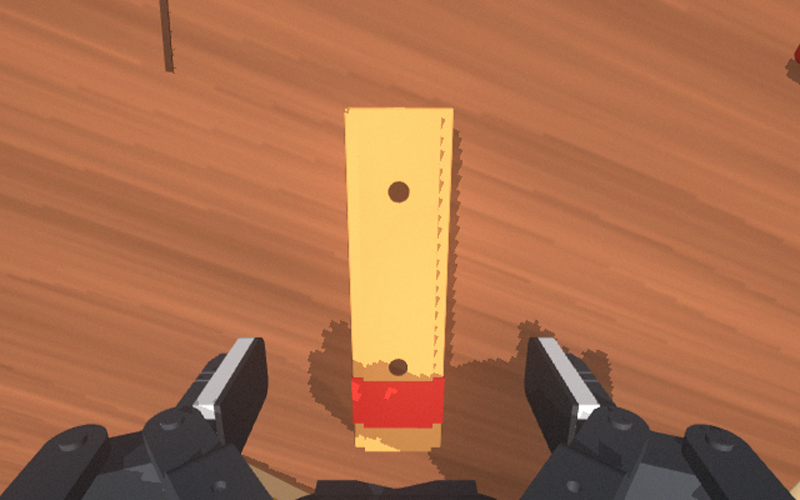

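The key is centred between the fingers, its far end at (400,108) and banded end at (400,450), and parallel to the pads. I'll go down and grip.

Emit:
carry_out([
  [0, 0, -10],
  [0, 0, -5],
  [0, 0, 0],
  [0, 0, 0],
  [0, 0, 0],
  [0, 0, 0],
  [0, 0, 0],
  [0, 0, 0],
], yaw=[0, 0, 0, 0, 0, 0, 0, 0], grip=[0, 0, 0.7, 0.7, 0.7, 0.7, 0.7, 0.7], squeeze=60)

```text
time_s: 5.35
tcp_pos: [0.6085, 0.1932, 0.0038]
ee_rot: [[0.935, 0.356, 0.0], [0.356, -0.935, -0.0], [0.0, 0.0, -1.0]]
force: [-0.2, -0.5, 0.8]
finger_gap: 0.0256
finger_force: 0.0
```

Gap 26 mm with no force, so the pads missed the key. I'll look before doing anything else.

Run:
```python
from h import *
state(); im,K,T=cam('wrist'); save('w3.png',im,1.25)
im2,K2,T2=cam('scene'); g=proj(K2,T2,[0.61,0.19,0.03]).astype(int); 
im3,K3,T3=cam('top'); g3=proj(K3,T3,[0.61,0.19,0.03]).astype(int)
a=cv2.resize(im,(640,400)); b=cv2.resize(im2[g[1]-40:g[1]+40,g[0]-64:g[0]+64],(640,400)); save('w3.png',np.vstack([a,b])[:, :],0.72)
```

```text
t 5.35 tcp [0.6085 0.1932 0.0038] yang -69.16 tilt [ 1.e-04 -1.e-04 -1.e+00] F [-0.2 -0.5  0.8] gap 0.0256 ff 0.0 q [-0.54  0.99  0.31  1.66 -0.49  0.57 -1.15]
```

View pics/w3.png

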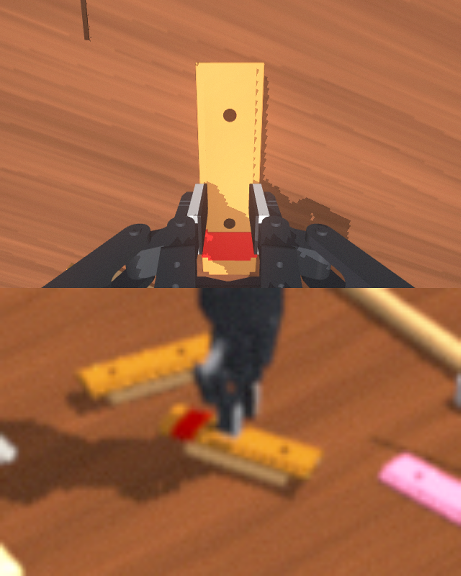

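The wrist crop shows the fingers sitting over the key's edges near (198,185) and (262,185), with the key unmoved. So the real tips are above z = 30 mm although the TCP reads 3.8 mm. I'll check the true tip offset in the image geometry.

Run:
```python
import workcell; print([n for n in dir(workcell) if not n.startswith('_')])
print({n:getattr(workcell,n) for n in dir(workcell) if not n.startswith('_') and isinstance(getattr(workcell,n),(int,float,str,list,dict))})
from h import *
s=state(); print(s.keys())
im,K,T=cam('wrist')
Tt=np.linalg.inv(np.array(get_image('wrist')['T_tool_cam']))
# predicted pixel of inner front/back tip corners for various z offsets, gap 25.6
for z in [0,-.01,-.02,-.03,-.04,-.05]:
    print(z,[proj(K,np.linalg.inv(Tt),[x,y,z]).round() for x in (.011,-.011) for y in (-.0128,.0128)])
save('w4.png',im[215:385,215:435],3.5)
```

```text
['PlanningError', 'close_job', 'get_image', 'grip_point_offset', 'read_state', 'search_frame']
{'grip_point_offset': 0.0187}
t 5.5 tcp [0.6085 0.1932 0.0038] yang -69.16 tilt [-0.e+00 -1.e-04 -1.e+00] F [-0.4  0.3 -0.1] gap 0.0256 ff 0.0 q [-0.54  0.99  0.31  1.66 -0.49  0.57 -1.15]
dict_keys(['time_s', 'joint_pos', 'dq', 'effort', 'tcp_pos', 'ee_rot', 'force', 'ft_torque', 'finger_force', 'finger_gap'])
0 [array([292., 222.]), array([341., 222.]), array([293., 260.]), array([340., 260.])]
-0.01 [array([291., 229.]), array([342., 229.]), array([292., 268.]), array([341., 268.])]
-0.02 [array([290., 237.]), array([344., 237.]), array([291., 278.]), array([342., 278.])]
-0.03 [array([288., 246.]), array([345., 246.]), array([289., 289.]), array([344., 289.])]
-0.04 [array([286., 256.]), array([347., 256.]), array([288., 301.]), array([346., 301.])]
-0.05 [array([284., 268.]), array([349., 268.]), array([286., 315.]), array([347., 315.])]
```

View pics/w4.png

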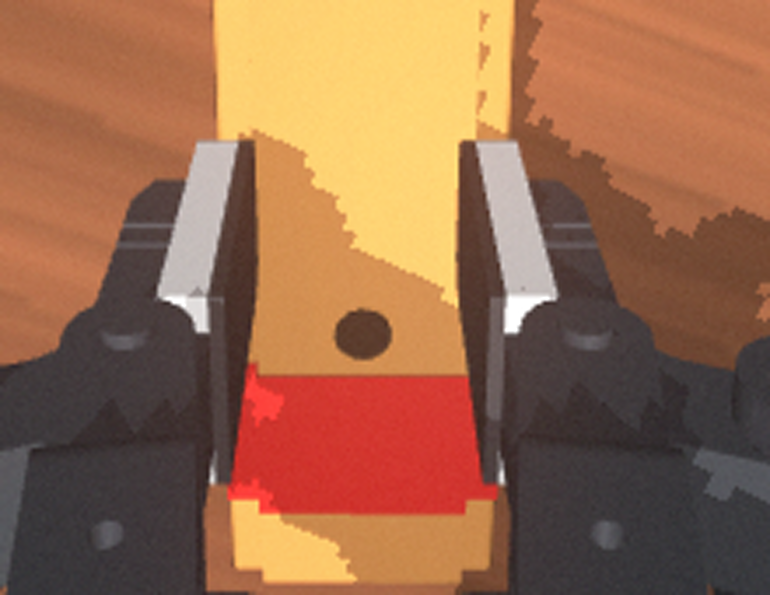

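In the crop the inner tip corners are at image pixels (287,256) and (346,256). That matches tips 40 mm behind the reported TCP at this gap, about 36 mm shorter than stated. Everything agrees: the key size, the 25.6 mm gap and the missed grasp. So I'll use tip z ≈ TCP z + 43 mm at a 40 mm gap, open, and go down 38 mm.

Emit:
carry_out([
  [0, 0, 0],
  [0, 0, 0],
  [0, 0, 0],
  [0, 0, 0],
  [0, 0, -10],
  [0, 0, -10],
  [0, 0, -10],
  [0, 0, -8],
], yaw=[0, 0, 0, 0, 0, 0, 0, 0], grip=[0, 0, 0, 0, 0, 0, 0, 0], squeeze=60)

```text
time_s: 6.6
tcp_pos: [0.6081, 0.1931, -0.0353]
ee_rot: [[0.935, 0.356, -0.001], [0.356, -0.935, -0.0], [-0.001, -0.0, -1.0]]
force: [0.5, -0.2, 0.1]
finger_gap: 0.0856
finger_force: 0.0
```

Emit:
carry_out([
  [0, 0, 0],
  [0, 0, 0],
  [0, 0, 0],
  [0, 0, 0],
  [0, 0, 0],
  [0, 0, 0],
], yaw=[0, 0, 0, 0, 0, 0], grip=[0.7, 0.7, 0.7, 0.7, 0.7, 0.7])

```text
time_s: 7.35
tcp_pos: [0.6091, 0.193, -0.0335]
ee_rot: [[0.935, 0.356, 0.001], [0.356, -0.935, -0.0], [0.001, 0.0, -1.0]]
force: [-0.5, -0.6, 5.3]
finger_gap: 0.0389
finger_force: 60.8
```

Emit:
carry_out([
  [0, 0, 10],
  [0, 0, 40],
  [0, 0, 50],
  [0, 0, 40],
  [0, 0, 0],
], yaw=[0, 0, 0, 0, 0], grip=[0.7, 0.7, 0.7, 0.7, 0.7])

```text
time_s: 7.98
tcp_pos: [0.6105, 0.1938, 0.1086]
ee_rot: [[0.934, 0.356, 0.006], [0.356, -0.935, 0.002], [0.006, 0.0, -1.0]]
force: [-0.1, 0.2, -5.5]
finger_gap: 0.0386
finger_force: 62.1
```

```bash
cat >> h.py <<'E'
def pads(im,K,T,guess=(0.574,-0.133,0.036),z=0.036,rad=90):
    hsv=cv2.cvtColor(im,cv2.COLOR_RGB2HSV); g=proj(K,T,guess)
    m=((hsv[...,0]>100)&(hsv[...,0]<130)&(hsv[...,1]>80)).astype(np.uint8)
    n,lab,st,c=cv2.connectedComponentsWithStats(m); P=[]
    for i in range(1,n):
        if st[i,4]>20 and np.linalg.norm(c[i]-g)<rad:
            v,u=np.nonzero(lab==i); W=np.array([px(K,T,a,b,z)[:2]*1000 for a,b in zip(u,v)],np.float32)
            r=cv2.minAreaRect(W); print('pad',st[i],r)
E
python3 - <<'E'
from h import *
for f in ['w1','top']:
    d=np.load(f+'.npz'); print(f); pads(d['im'],d['K'],d['T'])
state()
im,K,T=cam('wrist'); np.savez('w5.npz',im=im,K=K,T=T)
keyrect(im,K,T,[0.613,0.195,0.165],z=0.167)
save('w5.png',im,1.25)
E
```

```text
w1
pad [508 207  31  40 343] ((578.4251708984375, -91.00968933105469), (12.144524574279785, 57.85919952392578), 84.35477447509766)
pad [555 227  33  39 362] ((571.3628540039062, -166.494384765625), (12.748350143432617, 58.114261627197266), 84.37355041503906)
top
pad [377 190   6  21  90] ((578.0380859375, -91.39013671875), (11.792096138000488, 56.001564025878906), 84.60692596435547)
pad [404 194   7  20  91] ((570.7389526367188, -166.87899780273438), (12.123112678527832, 53.9932975769043), 84.32968139648438)
t 7.975 tcp [0.6105 0.1938 0.1086] yang -69.15 tilt [ 0.0055  0.0016 -1.    ] F [-0.1  0.2 -5.5] gap 0.0386 ff 62.092294692993164 q [-0.59  0.85  0.4   1.62 -0.43  0.76 -1.2 ]
rect mm ((636.0925903320312, 203.37570190429688), (102.84722900390625, 40.36231994628906), 20.82183074951172) red [nan nan nan]
centre [636.1 203.4] xdir deg 20.82 red dist nanh.py:28: RuntimeWarning: Mean of empty slice.
  v,u=np.nonzero(red); rc=px(K,T,u.mean(),v.mean(),0.03)
  ret = ret.dtype.type(ret / rcount)
```

View pics/w5.png

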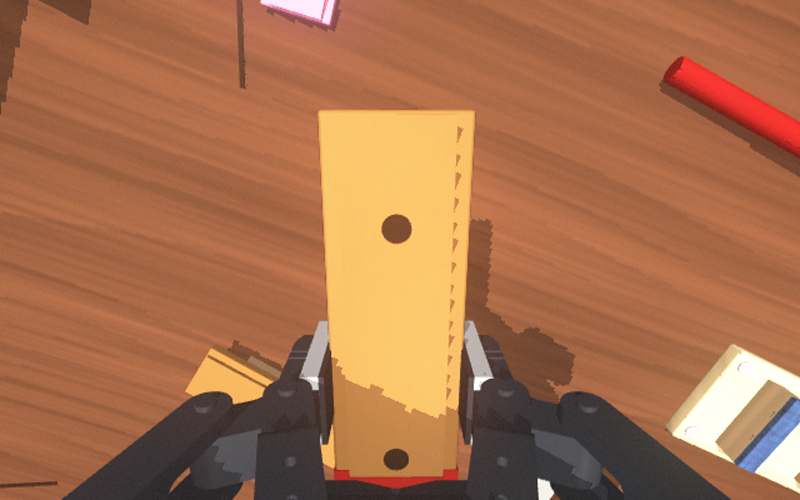

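The key is held centrally with its far end at (397,110). The cradle pads from both cameras agree to 1 mm: axis -95.4°, origin (574, -133), spacing 76 mm. Next I'll carry the key over.

Emit:
carry_out([
  [-4, -38, 0],
  [-4, -38, 0],
  [-4, -38, 0],
  [-4, -38, 0],
  [-4, -38, 0],
  [-4, -38, 0],
  [-5, -39, 0],
  [-5, -40, 0],
  [0, 0, 0],
  [0, 0, 0],
  [0, 0, 0],
], yaw=[8, 8, 8, 8, 8, 8, 8, 7.7, 0, 0, 0], grip=[0.7, 0.7, 0.7, 0.7, 0.7, 0.7, 0.7, 0.7, 0.7, 0.7, 0.7])

```text
time_s: 9.4
tcp_pos: [0.5741, -0.1115, 0.1048]
ee_rot: [[0.093, 0.996, -0.002], [0.996, -0.093, 0.002], [0.002, -0.002, -1.0]]
force: [-0.2, 0.1, -5.3]
finger_gap: 0.0387
finger_force: 62.1
```

```bash
cat >> h.py <<'E'
O=np.array([574.25,-133.0]); A=np.radians(-95.4); D=np.array([np.cos(A),np.sin(A)]); N=np.array([-D[1],D[0]])
def cr():
    s=state(); p=np.array(s['tcp_pos'][:2])*1000-O; print('tcp in cradle',(p@D).round(1),(p@N).round(1))
E
python3 - <<'E'
from h import *
cr()
E
```

```text
t 9.4 tcp [ 0.5741 -0.1115  0.1048] yang -5.34 tilt [-0.0018  0.0017 -1.    ] F [-0.2  0.1 -5.3] gap 0.0387 ff 62.1334969997406 q [ 0.11  0.76  0.    1.78 -0.    0.61  0.02]
tcp in cradle -21.4 -2.2
```

Emit:
carry_out([
  [2, -2, -30],
  [0, 0, -35],
  [0, 0, -25],
  [0, 0, -15],
  [0, 0, -10],
  [0, 0, 0],
], yaw=[0, 0, 0, 0, 0, 0], grip=[0.7, 0.7, 0.7, 0.7, 0.7, 0.7])

```text
time_s: 10.15
tcp_pos: [0.5765, -0.1155, -0.0094]
ee_rot: [[0.095, 0.995, -0.0], [0.995, -0.095, 0.0], [0.0, -0.0, -1.0]]
force: [-0.5, -0.5, -5.0]
finger_gap: 0.0386
finger_force: 62.1
```

Run:
```python
from h import *
cr()
```

```text
t 10.15 tcp [ 0.5765 -0.1155 -0.0094] yang -5.44 tilt [-3.e-04  1.e-04 -1.e+00] F [-0.5 -0.5 -5. ] gap 0.0386 ff 62.095502614974976 q [ 0.12  0.94 -0.    1.81  0.    0.39  0.02]
tcp in cradle -17.7 0.6
```

Emit:
carry_out([
  [0, 0, -3],
  [0, 0, -3],
  [0, 0, -1],
  [0, 0, 0],
], yaw=[0, 0, 0, 0], grip=[0.7, 0.7, 0.7, 0.7])

```text
time_s: 10.65
tcp_pos: [0.5765, -0.1158, -0.0161]
ee_rot: [[0.095, 0.995, 0.0], [0.995, -0.095, 0.0], [0.0, 0.0, -1.0]]
force: [-0.7, 0.7, -5.0]
finger_gap: 0.0384
finger_force: 62.1
```

Emit:
carry_out([
  [0, 0, -1],
  [0, 0, -1],
  [0, 0, 0],
], yaw=[0, 0, 0], grip=[0.7, 0.7, 0.7])

```text
time_s: 11.02
tcp_pos: [0.5768, -0.1158, -0.0175]
ee_rot: [[0.095, 0.995, 0.001], [0.995, -0.095, -0.0], [-0.0, 0.001, -1.0]]
force: [-2.5, 0.4, 3.0]
finger_gap: 0.0387
finger_force: 62.9
```

Contact came at the predicted height. I'll release so the key settles, then measure it.

Emit:
carry_out([
  [0, 0, 0],
  [0, 0, 0],
  [0, 0, 0],
  [0, 0, 0],
], yaw=[0, 0, 0, 0], grip=[0, 0, 0, 0])

```text
time_s: 11.52
tcp_pos: [0.5767, -0.1158, -0.0182]
ee_rot: [[0.095, 0.995, 0.0], [0.995, -0.095, -0.0], [-0.0, 0.0, -1.0]]
force: [0.1, 0.1, 0.5]
finger_gap: 0.0856
finger_force: 0.0
```

Run:
```python
from h import *
cr(); im,K,T=cam('wrist')
# fit key: visible corners & rect at z=0.043
hsv=cv2.cvtColor(im,cv2.COLOR_RGB2HSV)
m=((hsv[...,1]>110)&(hsv[...,2]>170)&(hsv[...,0]<28)&(hsv[...,0]>8)).astype(np.uint8); m=cv2.morphologyEx(m,cv2.MORPH_OPEN,np.ones((5,5)))
for v in range(70,300,25):
    u=np.nonzero(m[v,220:420])[0]+220
    if len(u)<5: print(v,'none'); continue
    L=[(px(K,T,q,v,0.043)[:2]*1000-O) for q in (u[0],u[-1])]
    print(v,u[0],u[-1],[( (p@D).round(1),(p@N).round(1)) for p in L])
c=np.nonzero(m[:,316])[0]; print('far end row',c[:3]); p=px(K,T,316,c[0],0.046)[:2]*1000-O; print(p@D,p@N)
save('w6.png',im,1.0)
```

```text
t 11.525 tcp [ 0.5767 -0.1158 -0.0182] yang -5.46 tilt [ 3.e-04 -0.e+00 -1.e+00] F [0.1 0.1 0.5] gap 0.0856 ff 0.0 q [ 0.12  0.96 -0.    1.81  0.    0.37  0.02]
tcp in cradle -17.3 0.8
70 none
95 254 381 [(np.float64(-94.2), np.float64(-18.3)), (np.float64(-94.2), np.float64(21.1))]
120 243 388 [(np.float64(-86.6), np.float64(-22.2)), (np.float64(-86.6), np.float64(23.8))]
145 256 377 [(np.float64(-78.7), np.float64(-18.5)), (np.float64(-78.6), np.float64(20.7))]
170 257 413 [(np.float64(-70.4), np.float64(-18.6)), (np.float64(-70.4), np.float64(33.0))]
195 259 414 [(np.float64(-61.8), np.float64(-18.4)), (np.float64(-61.7), np.float64(34.1))]
220 240 413 [(np.float64(-52.7), np.float64(-25.4)), (np.float64(-52.7), np.float64(34.5))]
245 262 413 [(np.float64(-43.3), np.float64(-18.2)), (np.float64(-43.2), np.float64(35.2))]
270 262 413 [(np.float64(-33.4), np.float64(-18.7)), (np.float64(-33.3), np.float64(36.1))]
295 264 369 [(np.float64(-22.9), np.float64(-18.5)), (np.float64(-22.9), np.float64(20.6))]
far end row [88 89 90]
-96.26477263614557 0.9535349757223859
```

View pics/w6.png

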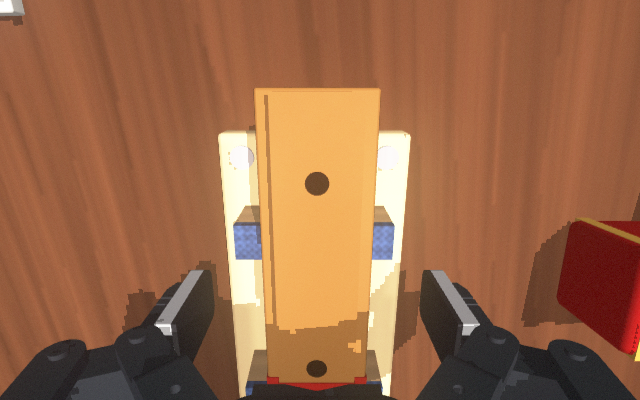

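The key lies level on both rests, parallel to the board, centre at x ≈ -21 and y ≈ +1. Its far end is at (317,88), and the rest is visible at (315,240). I'll regrip, raise 2 mm and slide it 21 mm along +x.

Emit:
carry_out([
  [0, 0, 0],
  [0, 0, 0],
  [0, 0, 0],
  [0, 0, 0],
  [0, 0, 0],
  [0, 0, 1],
  [0, 0, 1],
  [0, 0, 0],
], yaw=[0, 0, 0, 0, 0, 0, 0, 0], grip=[0.7, 0.7, 0.7, 0.7, 0.7, 0.7, 0.7, 0.7], squeeze=50)

```text
time_s: 12.58
tcp_pos: [0.576, -0.1157, -0.0167]
ee_rot: [[0.095, 0.995, -0.001], [0.995, -0.095, 0.0], [0.0, -0.001, -1.0]]
force: [-0.1, -0.4, -4.8]
finger_gap: 0.0389
finger_force: 50.7
```

Emit:
carry_out([
  [0, -3, 0],
  [-0.5, -3, 0],
  [-0.5, -3, 0],
  [-0.5, -3, 0],
  [-0.5, -3, 0],
  [-0.5, -3, 0],
  [-0.5, -3, 0],
  [0, 0, 0],
  [0, 0, 0],
], yaw=[0, 0, 0, 0, 0, 0, 0, 0, 0], grip=[0.7, 0.7, 0.7, 0.7, 0.7, 0.7, 0.7, 0.7, 0.7])

```text
time_s: 13.7
tcp_pos: [0.5736, -0.1366, -0.0162]
ee_rot: [[0.095, 0.995, 0.0], [0.995, -0.095, 0.0], [0.0, 0.0, -1.0]]
force: [-0.7, -0.1, -6.2]
finger_gap: 0.0386
finger_force: 50.7
```

```bash
cat >> h.py <<'E'
def farend():
    im,K,T=cam('wrist'); hsv=cv2.cvtColor(im,cv2.COLOR_RGB2HSV)
    m=((hsv[...,1]>110)&(hsv[...,2]>170)&(hsv[...,0]<28)&(hsv[...,0]>8)).astype(np.uint8); m=cv2.morphologyEx(m,cv2.MORPH_OPEN,np.ones((5,5)))
    c=np.nonzero(m[:,316])[0]; p=px(K,T,316,c[0],0.046)[:2]*1000-O; print('far end',c[0],p@D)
    for v in (c[0]+8,c[0]+60):
        r=m[v]; a=b=316
        while r[a-1]: a-=1
        while r[b+1]: b+=1
        L=[((px(K,T,q,v,0.043)[:2]*1000-O)@N).round(1) for q in (a,b)]; print(v,a,b,L)
E
python3 - <<'E'
from h import *
cr(); farend()
E
```

```text
t 13.7 tcp [ 0.5736 -0.1366 -0.0162] yang -5.45 tilt [ 1.e-04  2.e-04 -1.e+00] F [-0.7 -0.1 -6.2] gap 0.0386 ff 50.74619650840759 q [ 0.16  0.95 -0.01  1.81  0.01  0.38  0.05]
tcp in cradle 3.6 -0.3
far end 88 -75.2809026923933
96 254 379 [np.float64(-19.8), np.float64(19.7)]
148 256 376 [np.float64(-20.0), np.float64(19.6)]
```

The key is centred: end at x ≈ +75 and y within 0.3 mm. Now lower, release, lift.

Emit:
carry_out([
  [0, 0, -1],
  [0, 0, -0.7],
  [0, 0, 0],
  [0, 0, 0],
  [0, 0, 0],
  [0, 0, 0],
  [0, 0, 0],
  [0, 0, 10],
  [0, 0, 40],
  [0, 0, 50],
  [0, 0, 50],
  [0, 0, 50],
], yaw=[0, 0, 0, 0, 0, 0, 0, 0, 0, 0, 0, 0], grip=[0.7, 0.7, 0.7, 0, 0, 0, 0, 0, 0, 0, 0, 0])

```text
time_s: 15.25
tcp_pos: [0.5733, -0.1368, 0.1845]
ee_rot: [[0.095, 0.995, 0.001], [0.995, -0.095, -0.0], [-0.0, 0.001, -1.0]]
force: [0.0, 0.3, -0.1]
finger_gap: 0.0854
finger_force: 0.0
```

Emit:
carry_out([
  [0, 20, 0],
  [0, 20, 0],
  [0, 0, 0],
  [0, 0, 0],
], yaw=[0, 0, 0, 0], grip=[0, 0, 0, 0])

```text
time_s: 15.75
tcp_pos: [0.5727, -0.097, 0.181]
ee_rot: [[0.095, 0.995, -0.002], [0.995, -0.095, -0.001], [-0.001, -0.002, -1.0]]
force: [-0.1, -0.2, -0.1]
finger_gap: 0.0854
finger_force: 0.0
```

Run:
```python
from h import *
cr(); im,K,T=cam('wrist'); np.savez('w7.npz',im=im,K=K,T=T); save('w7.png',im,1.25)
keyrect(im,K,T,[*(O/1000),0.046],z=0.043)
for l in ['nut_grip','nut','banded_key_mid']:
    for d in search_frame('wrist',l)[:2]:
        p=np.array(d['position'][:2])*1000-O; print(l,np.round(d['position'],4),d['conf'],'cradle',p@D,p@N)
```

```text
t 15.75 tcp [ 0.5727 -0.097   0.181 ] yang -5.45 tilt [-2.3e-03 -5.0e-04 -1.0e+00] F [-0.1 -0.2 -0.1] gap 0.0854 ff 0.0 q [ 0.09  0.65  0.    1.72 -0.    0.78 -0.  ]
tcp in cradle -35.7 -4.9
rect mm ((574.5804443359375, -130.89700317382812), (146.07986450195312, 39.21723556518555), 84.85039520263672) red [ 0.5809 -0.1871  0.03  ]
centre [ 574.6 -130.9] xdir deg -95.15 red dist 55.443068873892955
nut_grip [ 0.5697 -0.2119  0.0782] 0.81 cradle 78.97803183278228 2.8953389818867032
nut [ 0.5681 -0.2058  0.0756] 0.81 cradle 73.0556771500131 0.7283791272789282
banded_key_mid [0.4041 0.0272 0.0075] 0.84 cradle -143.47649721826818 -184.47102007084004
banded_key_mid [ 0.574  -0.1171  0.0464] 0.62 cradle -15.80590815885935 -1.7452126729151494
```

View pics/w7.png

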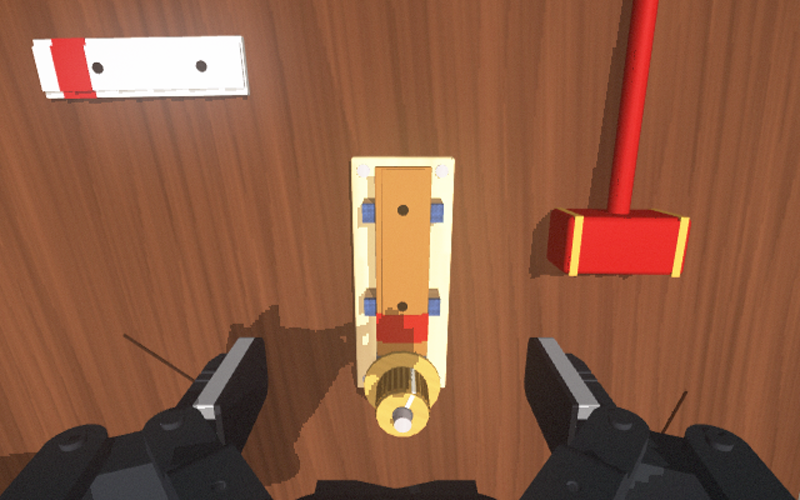

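The key lies on both rests with its banded end under the flange at (402,370), released. The nut top is at (403,412). I'll move over the nut while winding the wrist up, so one grip covers the whole turn.

Run:
```python
from h import *
d=np.load('w7.npz'); 
for z in (.056,.094): print(proj(d['K'],d['T'],np.append((O+90*D)/1000,z))*1.25)
```

```text
[402.04432916 382.75102653]
[402.65408422 414.42326737]
```

Emit:
carry_out([
  [0, -12, 0],
  [0, -12, 0],
  [0, -12, 0],
  [0, -12, 0],
  [-1, -12, 0],
  [-1, -12, 0],
  [-1, -12, 0],
  [-1, -12, 0],
  [-1, -12, 0],
  [-1, -12, 0],
  [-1, -6, 0],
  [0, 0, 0],
], yaw=[10, 10, 10, 10, 10, 10, 10, 10, 10, 10, 10, 0], grip=[0, 0, 0, 0, 0, 0, 0, 0, 0, 0, 0, 0])

```text
time_s: 17.45
tcp_pos: [0.566, -0.2242, 0.1816]
ee_rot: [[-0.969, -0.247, -0.001], [-0.247, 0.969, 0.0], [0.001, 0.0, -1.0]]
force: [0.2, 0.2, -0.4]
finger_gap: 0.0852
finger_force: 0.0
```

Emit:
carry_out([
  [0, 0, -40],
  [0, 0, -40],
  [0, 0, 0],
  [0, 0, 0],
], yaw=[0, 0, 0, 0], grip=[0, 0, 0, 0])

```text
time_s: 17.95
tcp_pos: [0.5677, -0.2226, 0.1034]
ee_rot: [[-0.968, -0.25, 0.002], [-0.25, 0.968, -0.0], [-0.002, -0.001, -1.0]]
force: [-0.4, 0.6, 0.0]
finger_gap: 0.0854
finger_force: 0.0
```

Run:
```python
from h import *
cr()
```

```text
t 17.95 tcp [ 0.5677 -0.2226  0.1034] yang 104.47 tilt [ 2.e-03 -2.e-04 -1.e+00] F [-0.4  0.6  0. ] gap 0.0854 ff 0.0 q [ 0.58  0.83 -0.51  1.69  0.54  0.77  1.63]
tcp in cradle 89.8 1.9
```

Emit:
carry_out([
  [-2, 0, -20],
  [0, 0, -30],
  [0, 0, -20],
  [0, 0, -11],
  [0, 0, 0],
  [0, 0, 0],
], yaw=[0, 0, 0, 0, 0, 0], grip=[0, 0, 0, 0, 0, 0])

```text
time_s: 18.7
tcp_pos: [0.5654, -0.2229, 0.022]
ee_rot: [[-0.968, -0.251, 0.002], [-0.251, 0.968, -0.0], [-0.002, -0.001, -1.0]]
force: [-0.7, -0.5, 0.1]
finger_gap: 0.0858
finger_force: 0.0
```

Run:
```python
from h import *
cr()
```

```text
t 18.7 tcp [ 0.5654 -0.2229  0.022 ] yang 104.53 tilt [ 1.6e-03 -3.0e-04 -1.0e+00] F [-0.7 -0.5  0.1] gap 0.0858 ff 0.0 q [ 0.54  0.94 -0.44  1.73  0.63  0.62  1.56]
tcp in cradle 90.3 -0.4
```

Emit:
carry_out([
  [0, 0, 0],
  [0, 0, 0],
  [0, 0, 0],
  [0, 0, 0],
  [0, 0, 0],
], yaw=[0, 0, 0, 0, 0], grip=[0.7, 0.7, 0.7, 0.7, 0.7], squeeze=60)

```text
time_s: 19.32
tcp_pos: [0.5659, -0.2238, 0.0233]
ee_rot: [[-0.968, -0.25, 0.003], [-0.25, 0.968, -0.002], [-0.002, -0.003, -1.0]]
force: [-0.8, -1.2, 12.7]
finger_gap: 0.037
finger_force: 60.7
```

Emit:
carry_out([
  [0, 0, 1],
  [0, 0, -0.4],
  [0, 0, -0.4],
  [0, 0, -0.5],
  [0, 0, -0.4],
  [0, 0, -0.5],
  [0, 0, -0.4],
  [0, 0, -0.5],
  [0, 0, -0.4],
  [0, 0, -0.5],
  [0, 0, -0.4],
  [0, 0, 0],
], yaw=[0, -9, -9, -9, -9, -9, -9, -9, -9, -9, -9, 0], grip=[0.7, 0.7, 0.7, 0.7, 0.7, 0.7, 0.7, 0.7, 0.7, 0.7, 0.7, 0.7])

```text
time_s: 20.82
tcp_pos: [0.5654, -0.2249, 0.019]
ee_rot: [[-0.249, 0.969, 0.002], [0.969, 0.249, -0.003], [-0.004, 0.001, -1.0]]
force: [-0.4, -3.4, 7.6]
finger_gap: 0.0365
finger_force: 62.0
```

Run:
```python
from h import *
cr(); print(read_state()['ft_torque'])
```

```text
t 20.825 tcp [ 0.5654 -0.2249  0.019 ] yang 14.39 tilt [ 0.0022 -0.0031 -1.    ] F [-0.4 -3.4  7.6] gap 0.0365 ff 61.96562010271009 q [ 0.33  0.91 -0.04  1.75  0.08  0.49  0.48]
tcp in cradle 92.3 -0.2
[-0.62453628  0.22494507 -0.06859493]
```

Emit:
carry_out([
  [0, 0.5, -0.4],
  [0, 0.5, -0.4],
  [0, 0, -0.4],
  [0, 0, -0.4],
  [0, 0, 0],
], yaw=[-8, -8, -8, -8, 0], grip=[0.7, 0.7, 0.7, 0.7, 0.7])

```text
time_s: 21.45
tcp_pos: [0.5649, -0.2249, 0.0173]
ee_rot: [[0.303, 0.953, 0.002], [0.953, -0.303, -0.004], [-0.003, 0.003, -1.0]]
force: [-1.1, -4.1, 5.2]
finger_gap: 0.037
finger_force: 62.1
```

Run:
```python
from h import *
cr(); print(read_state()['ft_torque'])
```

```text
t 21.45 tcp [ 0.5649 -0.2249  0.0173] yang -17.64 tilt [ 0.0017 -0.0041 -1.    ] F [-1.1 -4.1  5.2] gap 0.037 ff 62.05513395310845 q [ 0.25  0.92  0.09  1.75 -0.15  0.48  0.13]
tcp in cradle 92.3 -0.7
[-0.84463812  0.41212237 -0.09303   ]
```

Emit:
carry_out([
  [0, 0, -0.4],
  [0, 0, -0.4],
  [0, 0, -0.4],
  [0, 0, 0],
], yaw=[-8, -8, -8, 0], grip=[0.7, 0.7, 0.7, 0.7])

```text
time_s: 21.95
tcp_pos: [0.5646, -0.2247, 0.0161]
ee_rot: [[0.664, 0.747, 0.001], [0.747, -0.664, -0.004], [-0.002, 0.004, -1.0]]
force: [-1.2, -3.5, 6.3]
finger_gap: 0.0369
finger_force: 62.3
```

Run:
```python
from h import *
cr(); print(read_state()['ft_torque'])
```

```text
t 21.95 tcp [ 0.5646 -0.2247  0.0161] yang -41.64 tilt [ 0.0012 -0.004  -1.    ] F [-1.2 -3.5  6.3] gap 0.0369 ff 62.306321326686884 q [ 0.2   0.93  0.19  1.75 -0.31  0.49 -0.14]
tcp in cradle 92.3 -1.0
[-0.76175663  0.54687986 -0.07616717]
```

Emit:
carry_out([
  [0, 0, -0.4],
  [0, 0, -0.4],
  [0, 0, 0],
], yaw=[-8, -8, 0], grip=[0.7, 0.7, 0.7])

```text
time_s: 22.32
tcp_pos: [0.5658, -0.2237, 0.0156]
ee_rot: [[0.843, 0.537, 0.003], [0.537, -0.843, -0.003], [0.001, 0.004, -1.0]]
force: [-0.2, -3.3, 8.3]
finger_gap: 0.0367
finger_force: 64.7
```

Run:
```python
from h import *
cr(); print(read_state()['ft_torque'])
```

```text
t 22.325 tcp [ 0.5658 -0.2237  0.0156] yang -57.49 tilt [ 0.003  -0.0033 -1.    ] F [-0.2 -3.3  8.3] gap 0.0367 ff 64.69741423556115 q [ 0.16  0.94  0.25  1.76 -0.42  0.5  -0.32]
tcp in cradle 91.1 0.2
[-0.35844072  0.26595473  0.06578705]
```

Emit:
carry_out([
  [0, 0, -0.3],
  [0, 0, 0],
], yaw=[-8, 0], grip=[0.7, 0.7])

```text
time_s: 22.58
tcp_pos: [0.5683, -0.2227, 0.0156]
ee_rot: [[0.909, 0.417, 0.007], [0.417, -0.909, -0.003], [0.005, 0.005, -1.0]]
force: [3.0, -0.9, 6.5]
finger_gap: 0.0368
finger_force: 64.3
```

Run:
```python
from h import *
cr(); print(read_state()['ft_torque'])
```

```text
t 22.575 tcp [ 0.5683 -0.2227  0.0156] yang -65.35 tilt [ 0.0067 -0.0029 -1.    ] F [ 3.  -0.9  6.5] gap 0.0368 ff 64.30396975338226 q [ 0.14  0.94  0.28  1.75 -0.48  0.51 -0.41]
tcp in cradle 89.9 2.5
[ 0.00720813 -0.48119778  0.39586568]
```

Emit:
carry_out([
  [0, 0, 0],
  [0, 0, 0],
  [0, 0, 0],
], yaw=[-6, 0, 0], grip=[0.7, 0.7, 0.7])

```text
time_s: 22.95
tcp_pos: [0.5703, -0.2225, 0.0156]
ee_rot: [[0.947, 0.322, 0.01], [0.322, -0.947, -0.003], [0.008, 0.006, -1.0]]
force: [6.4, -2.1, 4.9]
finger_gap: 0.0371
finger_force: 63.9
```

Run:
```python
from h import *
cr(); print(read_state()['ft_torque'])
im,K,T=cam('wrist'); np.savez('w8.npz',im=im,K=K,T=T)
for l in ['nut_grip']: print(search_frame('wrist',l)[:1])
```

```text
t 22.95 tcp [ 0.5703 -0.2225  0.0156] yang -71.23 tilt [ 0.0099 -0.0031 -0.9999] F [ 6.4 -2.1  4.9] gap 0.0371 ff 63.94901877953089 q [ 0.13  0.95  0.3   1.75 -0.52  0.51 -0.47]
tcp in cradle 89.5 4.5
[ 0.00876681 -1.1615867   0.62243754]
[{'position': [0.5731, -0.1299, 0.043], 'conf': 0.62}]
```

The nut no longer turns: z holds at 15.6 mm, torque climbs to 0.6 N m and the pads roll around it, so it is bottomed at about 2.8 rad. I'll open, recentre and regrip so the back-off angle is clean.

Emit:
carry_out([
  [0, 0, 0],
  [0, 0, 0],
  [0, 0, 0],
  [0, 0, 0],
], yaw=[0, 0, 0, 0], grip=[0, 0, 0, 0])

```text
time_s: 23.55
tcp_pos: [0.5641, -0.2217, 0.0136]
ee_rot: [[0.948, 0.318, -0.001], [0.318, -0.948, 0.0], [-0.001, -0.0, -1.0]]
force: [0.2, -0.2, -0.2]
finger_gap: 0.0852
finger_force: 0.0
```

Run:
```python
from h import *
cr(); print(read_state()['ft_torque'])
```

```text
t 23.55 tcp [ 0.5641 -0.2217  0.0136] yang -71.48 tilt [-7.e-04  2.e-04 -1.e+00] F [ 0.2 -0.2 -0.2] gap 0.0852 ff 0.0 q [ 0.13  0.95  0.31  1.76 -0.52  0.52 -0.47]
tcp in cradle 89.2 -1.8
[0.01293961 0.03950985 0.07088782]
```

Emit:
carry_out([
  [1.7, -1, 1],
  [0, 0, 0],
  [0, 0, 0],
  [0, 0, 0],
  [0, 0, 0],
  [0, 0, 0],
  [0, 0, 0],
], yaw=[0, 0, 0, 0, 0, 0, 0], grip=[0, 0, 0.7, 0.7, 0.7, 0.7, 0.7])

```text
time_s: 24.42
tcp_pos: [0.5667, -0.2235, 0.0156]
ee_rot: [[0.948, 0.317, 0.001], [0.317, -0.948, -0.001], [0.001, 0.001, -1.0]]
force: [0.5, -1.5, 4.3]
finger_gap: 0.037
finger_force: 61.3
```

Emit:
carry_out([
  [0, 0, 0.4],
  [0, 0, 0.5],
  [0, 0, 0.4],
  [0, 0, 0.5],
  [0, 0, 0.4],
  [0, 0, 0.5],
  [0, 0, 0.4],
  [0, 0, 0.5],
  [0, 0, 0.4],
  [0, 0, 0.5],
  [0, 0, 0],
  [0, 0, 0],
], yaw=[9, 9, 9, 9, 9, 9, 9, 9, 9, 9, 0, 0], grip=[0.7, 0.7, 0.7, 0.7, 0.7, 0.7, 0.7, 0.7, 0.7, 0.7, 0.7, 0.7])

```text
time_s: 25.92
tcp_pos: [0.5644, -0.2225, 0.0201]
ee_rot: [[-0.318, 0.948, -0.003], [0.948, 0.318, 0.001], [0.002, -0.003, -1.0]]
force: [-4.4, 1.4, 9.4]
finger_gap: 0.0365
finger_force: 62.7
```

Run:
```python
from h import *
cr(); print(read_state()['ft_torque'])
im,K,T=cam('wrist'); np.savez('w9.npz',im=im,K=K,T=T)
d=cam('top'); im,K,T=d
keyrect(im,K,T,[*((O-20*D)/1000),0.046],z=0.043); pads(im,K,T)
```

```text
t 25.925 tcp [ 0.5644 -0.2225  0.0201] yang 18.53 tilt [-2.9e-03  7.0e-04 -1.0e+00] F [-4.4  1.4  9.4] gap 0.0365 ff 62.72074010050346 q [ 0.33  0.91 -0.06  1.74  0.1   0.5   0.53]
tcp in cradle 90.0 -1.3
[0.35069365 0.7443439  0.05063523]
rect mm ((572.6415405273438, -134.72198486328125), (157.59661865234375, 43.77878189086914), 84.48609924316406) red [ 0.5701 -0.1839  0.03  ]
centre [ 572.6 -134.7] xdir deg -95.51 red dist 49.23424315785665
```

```bash
python3 -c "
from workcell import *
print(close_job())"
```

```text
the job is handed in; nothing more can be done
None
```

The job is handed in: the banded key lies on both rests with its end under the flange, and the nut was bottomed out, backed off about 90° and is still gripped; no verdict came back, and the 90° is wrist rotation, not a reading of the nut.

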